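Line up vials and an objective case by height

ROBOT

A 7-joint arm with a two-finger parallel gripper is mounted at the origin on a cart in front of the work surface, level with it; the furniture and walls round the work are solid. World frame = base frame: x ahead of the robot, y to its left, z up, the work surface at z = 0. Lengths are in m, angles in rad, forces in N, time in s.
With the tool pointing down it reaches from about 0.425 to 0.925 m from the base axis. Payload 6.8 kg.
Tool frame: the origin (TCP) lies on the centre line of the jaws, within the pads' length; the fingertips stand bot.tip_reach ahead of it and the grasp point (between the pads) lies 3 mm ahead of it (bot.tip_reach is the distance from the TCP to the fingertips, in m); z points along the fingers, y is the line along which they close (so a half turn about z gives the same grasp; the last joint's range is limited). The gripper opens to 85 mm and grips with 20 to 120 N. Pads are 22 mm wide; open, the fingers measure 114 mm over their backs; the gripper's body (76 mm by 85 mm) begins 54 mm behind the grasp point. The pads swing forward as they close: fully open they stand 13 mm farther back than shut.
Start: joints at [1.225, 0.477, 0.022, 1.555, -0.011, 1.109, -0.083], TCP at [0.159, -0.656, 0.253] pointing down, gripper open.
Joint ranges: [-2.96, 2.96], [-0.34, 2.1], [-1.41, 1.46], [0.24, 2.44], [-1.37, 4.51], [0.17, 1.92], [-2.96, 2.96]. Speed limits (rad/s): [2.39, 2.39, 3.14, 3.14, 3.14, 3.14, 3.14].

INTERFACE

Orientations are given as a unit quaternion [w, x, y, z].
In Python, from station import bot gives the robot as it stands.
- The arm moves only by the tool jog_arm, never from a script. Its argument "deltas" is a list of rows, each a list of 7 numbers: the shift along the world's x, y, z in m, then the turn, a rotation vector about the world's x, y, z in rad, then the opening, from 0 (shut) to 1 (fully open). In form: [[x, y, z, rx, ry, rz, grip], ...]. A call has 1 to 10 rows; each row shifts and turns the commanded pose from where the row before left it; what a row does not reach is not made up. A row lasts 1/10 s, in which the tool goes at most 50 mm and 8.59 degrees, less where a joint would pass 70% of its speed; a pose out of reach is approached as far as the arm can. A call with a gripper value outside its range is refused whole. The fingers move at their own pace and stop on an object; "newtons" is the grip in N (left out, the last holds). Time passes only in rows, so rows that do not move let the fingers close. It gives the time, the measured TCP pose, the force, the opening and the grip force at its end, in the units of the state.
- bot.get_obs(): the state, without advancing time (a new reading comes with each control period).
- bot.read_camera(name): name is "side" or "top"; returns a dict with "img" (400x640x3 uint8, red, green, blue), "K" (3x3 intrinsics, pixels), "dist_coeffs" ([k1, k2, p1, p2, k3] as OpenCV has them; the pictures are not rectified), "eye" and "attitude" of the camera in the world. Camera axes: x right, y down, z forward; pixel columns grow to the right and rows downward; lengths in m; the calibration is good to about 2 mm. A picture is of the moment at which its call begins. There is no depth.
- bot.hand_in(): hands the job in; it is judged then, once.
The state is a dict: "t": time; "q": joint angles; "joint_vel": joint speeds; "joint_torque": joint torques, N m; "eef_pos": TCP position; "tool_rot": TCP orientation; "contact_force": force on the tool from outside, world axes, zero at the start; "torque": the same for the moment, N m; "gripper_width": opening from 0.0 (shut) to 1.0 (fully open); "grasp_force": force on a finger pad.
Only numpy, scipy, OpenCV 4.12 (cv2) and the standard library are available. Lean on these libraries where they do the work, as an engineer would, in place of code of your own. Each camera call takes 0.05 s, during which the arm holds its last target. There are 200 camera calls.

TASK

Stand the three capped vials and the cylindrical objective case on the four pads of the aluminium strip, one upright on the middle of each pad, in order of height: the tallest on the pad next to the upright dark end plate, then down to the shortest at the far end. Do not knock any of them over, and leave the blue tube rack beside the strip where it is.

Things in the scene. Friction and masses are not known exactly. Their poses are not given: they have to be found in the camera images.
- vial_large_mid (a point): the largest capped glass vial (red screw cap, white label): 96 high, body 47 across up to 84 high, cap 38 across above that; its clear glass wall hardly shows in the pictures: only the cap, the label and the pale contents in the lower part do (sizes in mm). Loose, stands upright on the bench at the start, round, glass or plastic, 28 to 170 g. The point is on its axis half-way up (48.0 mm above its underside); z is up along its axis.
- vial_medium_mid (a point): the middle capped glass vial (blue screw cap, white label): 86 high, body 42 across up to 75 high, cap 34 across above that; its clear glass wall hardly shows in the pictures: only the cap, the label and the pale contents in the lower part do (sizes in mm). Loose, stands upright on the bench at the start, round, glass or plastic, 28 to 170 g. The point is on its axis half-way up (43.0 mm above its underside); z is up along its axis.
- objective_case_mid (a point): a plain upright cylindrical microscope-objective case with a black screw base and top: 68 high, 35 across over its whole height; its clear side wall hardly shows in the pictures: the narrower grey objective inside and the black base and top do (sizes in mm). Loose, stands upright on the bench at the start, round, glass or plastic, 28 to 170 g. The point is on its axis half-way up (34.0 mm above its underside); z is up along its axis.
- vial_small_mid (a point): the smallest capped glass vial (black screw cap, white label): 61 high, body 27 across up to 53 high, cap 22 across above that; its clear glass wall hardly shows in the pictures: only the cap, the label and the pale contents in the lower part do (sizes in mm). Loose, stands upright on the bench at the start, round, glass or plastic, 28 to 170 g. The point is on its axis half-way up (30.5 mm above its underside); z is up along its axis.
- pad_a_top (a point): one of four alike thin black round rubber pads with a white centre dot, 54 mm across, fixed in a straight row 72 mm apart on an aluminium strip (350 x 70 mm, 8 mm thick) lying on the bench. The letters say nothing about the order along the row, which changes from start to start. The point is the centre of the pad's upper face, 10 mm above the bench; axes as the strip: y along the row, x across it, z up.
- pad_b_top (a point): one of four alike thin black round rubber pads with a white centre dot, 54 mm across, fixed in a straight row 72 mm apart on an aluminium strip (350 x 70 mm, 8 mm thick) lying on the bench. The letters say nothing about the order along the row, which changes from start to start. The point is the centre of the pad's upper face, 10 mm above the bench; axes as the strip: y along the row, x across it, z up.
- pad_c_top (a point): one of four alike thin black round rubber pads with a white centre dot, 54 mm across, fixed in a straight row 72 mm apart on an aluminium strip (350 x 70 mm, 8 mm thick) lying on the bench. The letters say nothing about the order along the row, which changes from start to start. The point is the centre of the pad's upper face, 10 mm above the bench; axes as the strip: y along the row, x across it, z up.
- pad_d_top (a point): one of four alike thin black round rubber pads with a white centre dot, 54 mm across, fixed in a straight row 72 mm apart on an aluminium strip (350 x 70 mm, 8 mm thick) lying on the bench. The letters say nothing about the order along the row, which changes from start to start. The point is the centre of the pad's upper face, 10 mm above the bench; axes as the strip: y along the row, x across it, z up.
- end_plate_foot (a point): the upright dark steel end plate (60 mm across the strip, 16 mm thick, top 50 mm above the strip's face) fixed at one end of the strip, which end changes; the other end has only a low aluminium stop 6 mm high. The point is the middle of its foot on the strip's upper face, 8 mm above the bench, 55 mm from the centre of the nearest pad; axes as the strip: y along the row (either way), x across it, z up.
- tube_rack_mid (a point): bystander: a loose blue tube rack, 52 x 120 x 44 mm, on the bench to the right of the strip; the point is its centre, half-way up.
Not all that is in view belongs to the job. What is shaped like the part that bears objective_case_mid but green is not meant.

How it is judged:
By the outcome, as a careful person would: the job done as asked, in the order asked, and still so for the second after the job is handed in, with the robot touching nothing.
It also fails if it takes over 112 s, if anything falls off the work surface, if the arm or the gripper's body presses on something with over 40 N, if the wrist force passes 120 N, or if a joint passes its speed limit or range.

## Working session

There is one attempt and no reset: what is moved stays moved. The work goes in short steps, Python scripts to look and compute and a tool call to move; the robot and the scene stay as the last step left them, time stands still between calls to the robot, and variables do not carry over. Pictures are saved under pics/ and viewed, at most 14 in all, crops included, and the job is handed in when it is done.

Besides the shell and the picture viewer there is one more tool, called by a JSON object that holds its "fn" and its "kwargs". jog_arm: Moves the arm, as the interface text tells. Its arguments: {"type":"object","properties":{"deltas":{"type":"array"},"newtons":{"type":"number"}},"required":["deltas"]}

```bash
mkdir -p pics; ls; cat > h.py <<'E'
import numpy as np, cv2
from scipy.spatial.transform import Rotation as R
from station import bot
def look(n,save=None):
    c=bot.read_camera(n)
    if save: cv2.imwrite('pics/'+save,c['img'][:,:,::-1])
    return c
def Rm(c):
    a=np.array(c['attitude'],float)
    return a if a.shape==(3,3) else R.from_quat(a[[1,2,3,0]]).as_matrix()
def ray(c,uv):
    p=cv2.undistortPoints(np.array([[uv]],float),np.array(c['K']),np.array(c['dist_coeffs']))[0,0]
    return np.array(c['eye']),Rm(c)@np.array([p[0],p[1],1])
def onz(c,uv,z):
    e,d=ray(c,uv); return e+d*(z-e[2])/d[2]
def proj(c,P):
    r=Rm(c).T; t=-r@np.array(c['eye'])
    return cv2.projectPoints(np.array([P],float),cv2.Rodrigues(r)[0],t,np.array(c['K']),np.array(c['dist_coeffs']))[0][0,0]
E
python3 - <<'E'
from h import *
for n in('top','side'):
    c=look(n,n+'0.png'); print(n,c['eye'],c['attitude'],np.array(c['K'])[0,0])
print(bot.get_obs(),bot.tip_reach)
E
```

```text
pics
top [0.40239794 0.02793913 1.03899059] [ 0.06128227 -0.70351553  0.70676218 -0.04239821] 407.2439434706961
side [ 0.39577298 -0.75361584  0.59993608] [-0.47080157  0.87681061 -0.08906659  0.04020172] 411.8376190934476
{'t': 0.1, 'q': array([ 1.22491457,  0.47776115,  0.02235697,  1.55634802, -0.01151186,
        1.10928466, -0.08309885]), 'joint_vel': array([ 0.00034475, -0.00280348,  0.00109521, -0.00339224,  0.00101704,
        0.00053012,  0.00090846]), 'joint_torque': array([ 4.05095067e-03, -5.97760499e+01,  1.61377285e+00, -2.81954920e+01,
        1.28530574e-02,  5.10197977e-03,  2.77205663e-05]), 'eef_pos': array([ 0.15886499, -0.65553113,  0.25239579]), 'tool_rot': array([-8.21369493e-04,  9.92940263e-01,  1.18612540e-01, -1.58008332e-04]), 'contact_force': array([-0.29917278,  0.04227989, -0.36895563]), 'torque': array([-0.0044468 ,  0.08986716,  0.0175462 ]), 'grasp_force': 0.0, 'gripper_width': 1.0004109080198293} 0.022
```

View pics/top0.png

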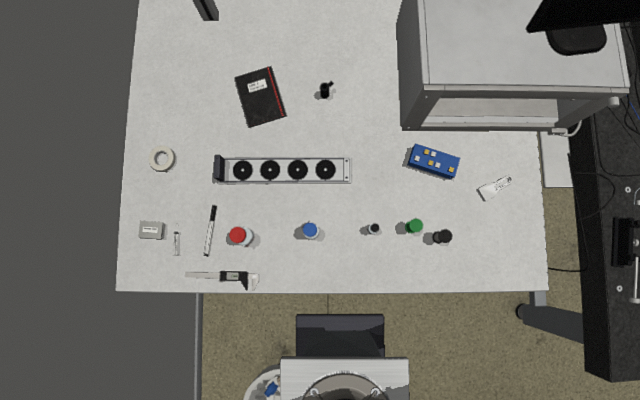

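View pics/side0.png

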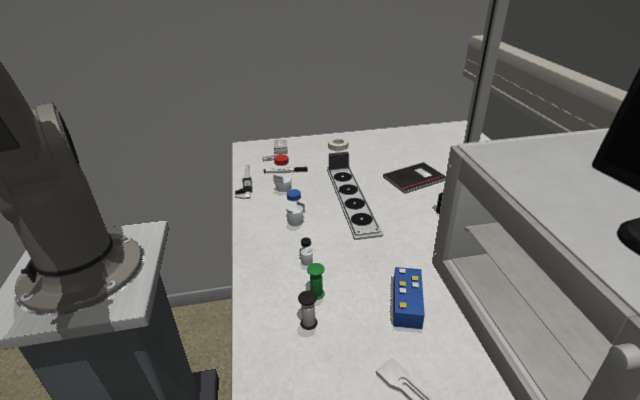

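```bash
cat > m.py <<'E'
from h import *
c=look('top');s=look('side')
def cent(c,box,f):
    u0,v0,u1,v1=box; im=c['img'][v0:v1,u0:u1]; hsv=cv2.cvtColor(im,cv2.COLOR_RGB2HSV).astype(int)
    m=f(hsv[...,0],hsv[...,1],hsv[...,2]).astype(np.uint8)
    n,l,st,ce=cv2.connectedComponentsWithStats(m); k=1+st[1:,4].argmax()
    return ce[k]+[u0,v0],st[k]
red=lambda h,s,v:((h<8)|(h>172))&(s>140)&(v>70)
blue=lambda h,s,v:(h>100)&(h<125)&(s>140)&(v>60)
dark=lambda h,s,v:(v<65)
def tri(a,b):
    e1,d1=ray(c,a);e2,d2=ray(s,b)
    A=np.stack([d1,-d2],1);t=np.linalg.lstsq(A,e2-e1,rcond=None)[0]
    p,q=e1+d1*t[0],e2+d2*t[1];return (p+q)/2,np.linalg.norm(p-q)
for n,bt,bs,f,z in [('large',(220,218,262,252),(268,150,295,168),red,.091),('med',(297,217,325,243),(283,186,305,201),blue,.081),
  ('small',(364,219,384,238),(297,236,315,248),dark,.057),('case',(428,225,456,247),(296,290,320,304),dark,.066)]:
    a,sa=cent(c,bt,f);b,sb=cent(s,bs,f);p,g=tri(a,b)
    print(n,a.round(1),sa[2:],b.round(1),sb[2:],'tri',p.round(4),g.round(4),'z-plane top',onz(c,a,z).round(4)[:2],'side',onz(s,b,z).round(4)[:2])
g=cv2.cvtColor(c['img'],cv2.COLOR_RGB2GRAY)
m=(g<60).astype(np.uint8)[155:188,212:355]
n,l,st,ce=cv2.connectedComponentsWithStats(m)
for k in range(1,n):
    if st[k,4]>60:
        a=ce[k]+[212,155]; bx=st[k,:2]+st[k,2:4]/2-.5+[212,155]
        print('pad?',a.round(1),st[k],onz(c,a,.01).round(4),onz(c,bx,.01).round(4))
C=lambda im,x0,y0,x1,y1,k:cv2.resize(im[y0:y1,x0:x1,::-1],None,fx=k,fy=k,interpolation=cv2.INTER_CUBIC)
cv2.imwrite('pics/crop.png',np.vstack([C(c['img'],205,145,365,190,5),C(c['img'],300,205,460,265,5)]))
E
python3 m.py
```

```text
large [237.2 234.6] [ 16  16 194] [280.8 159.4] [ 14  10 115] tri [0.4532 0.2499 0.0891] 0.0006 z-plane top [0.4528 0.2495] side [0.4533 0.2462]
med [309.5 229. ] [ 14  13 131] [293.3 194.5] [ 13  10 109] tri [0.466  0.0803 0.0796] 0.0001 z-plane top [0.466  0.0802] side [0.4658 0.078 ]
small [374.5 227.4] [ 8  8 51] [305.3 242. ] [10  9 67] tri [ 0.4708 -0.0751  0.0561] 0.0001 z-plane top [ 0.4706 -0.075 ] side [ 0.4707 -0.0762]
case [442.2 236.3] [ 20  13 184] [308.4 296.6] [ 21  14 227] tri [ 0.4504 -0.2367  0.0623] 0.005 z-plane top [ 0.4477 -0.2355] side [ 0.4525 -0.2402]
pad? [220.4 169.1] [  2   1  11  26 146] [0.6279 0.3177 0.01  ] [0.6294 0.3215 0.01  ]
pad? [269.7 169.6] [ 49   5  19  21 275] [0.6252 0.1877 0.01  ] [0.624  0.1869 0.01  ]
pad? [297.3 169.3] [ 76   5  20  20 279] [0.6251 0.1159 0.01  ] [0.6246 0.1154 0.01  ]
pad? [325.  169.1] [104   5  19  19 282] [0.6251 0.0443 0.01  ] [0.6253 0.0443 0.01  ]
pad? [242.2 169.9] [ 21   6  19  20 275] [0.6249 0.2599 0.01  ] [0.6234 0.2603 0.01  ]
```

View pics/crop.png

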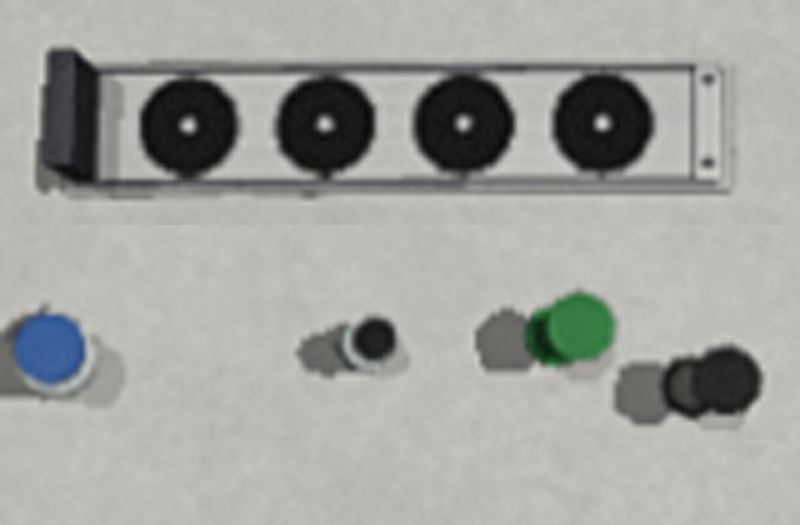

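Candidates for the objective case are the black-capped one at top (445,235), the green decoy at (416,225), the small vial's black cap at (375,228) and a black gadget at (325,90). By the description it is the black-topped case at (445,235) with the wider base, and the crop confirms this. The end plate is at the left, so the pads run from y=0.260 (tallest) down to y=0.044 (shortest), all at x=0.625.

{"fn": "jog_arm", "kwargs": {"deltas": [[0.028,0.041,0,0,0,0.1333,1],[0.028,0.041,0,0,0,0.1333,1],[0.028,0.041,0,0,0,0.1333,1],[0.028,0.041,0,0,0,0.1333,1],[0.028,0.041,0,0,0,0.1333,1],[0.028,0.041,0,0,0,0.1333,1],[0.028,0.041,0,0,0,0.1333,1],[0.028,0.041,0,0,0,0.1333,1],[0.028,0.041,0,0,0,0.1333,1],[0.028,0.041,0,0,0,0.1333,1]], "newtons": 30}}

```text
t: 1.2
eef_pos: [0.4397, -0.2443, 0.2535]
tool_rot: [0.0, 0.705, 0.709, -0.0]
contact_force: [1.5, -0.9, 0.2]
gripper_width: 1.004
grasp_force: 0.0
```

{"fn": "jog_arm", "kwargs": {"deltas": [[0.012,0.005,-0.03,0,0,0,1],[0,0,-0.03,0,0,0,1],[0,0,0,0,0,0,1],[0,0,0,0,0,0,1]]}}

```text
t: 1.6
eef_pos: [0.4506, -0.2412, 0.1934]
tool_rot: [-0.001, 0.707, 0.707, -0.0]
contact_force: [-0.7, -0.4, 0.5]
gripper_width: 1.001
grasp_force: 0.0
```

```bash
python3 - <<'E'
from h import *
c=look('side')
C=lambda im,x0,y0,x1,y1,k:cv2.resize(im[y0:y1,x0:x1,::-1],None,fx=k,fy=k,interpolation=cv2.INTER_CUBIC)
cv2.imwrite('pics/s1.png',C(c['img'],230,190,390,340,4))
p=bot.get_obs()['eef_pos']; print(proj(c,p)); print(proj(c,[.4505,-.241,.068]),proj(c,[.4505,-.241,0]))
E
```

```text
[304.40816884 239.69476913]
[307.28526757 296.29977599] [308.85423223 322.62604807]
```

View pics/s1.png

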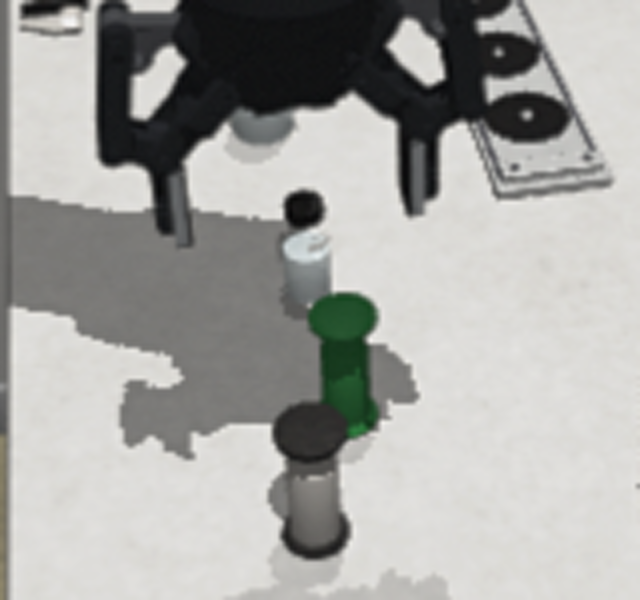

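The side crop shows the case top at about (308,298) and its base at (309,323), which matches the projected estimate. The fingers straddle it along x and the green decoy is clear.

{"fn": "jog_arm", "kwargs": {"deltas": [[0,0,-0.03,0,0,0,1],[0,0,-0.03,0,0,0,1],[0,0,-0.03,0,0,0,1],[0,0,-0.03,0,0,0,1],[0,0,-0.028,0,0,0,1],[0,0,0,0,0,0,1],[0,0,0,0,0,0,1]]}}

```text
t: 2.35
eef_pos: [0.4518, -0.2418, 0.0466]
tool_rot: [0.001, 0.707, 0.707, 0.0]
contact_force: [0.7, 0.3, 0.7]
gripper_width: 1.002
grasp_force: 0.0
```

{"fn": "jog_arm", "kwargs": {"deltas": [[0,0,0,0,0,0,0.5],[0,0,0,0,0,0,0.45],[0,0,0,0,0,0,0.4],[0,0,0,0,0,0,0.35],[0,0,0,0,0,0,0.25],[0,0,0,0,0,0,0.2],[0,0,0,0,0,0,0.2],[0,0,0,0,0,0,0.2]]}}

```text
t: 3.15
eef_pos: [0.4514, -0.2414, 0.0463]
tool_rot: [0.001, 0.707, 0.707, -0.0]
contact_force: [-1.4, 0.5, 7.9]
gripper_width: 0.403
grasp_force: 29.2
```

{"fn": "jog_arm", "kwargs": {"deltas": [[0,0,0.01,0,0,0,0.2],[0,0,0.025,0,0,0,0.2],[0,0,0.035,0,0,0,0.2],[0,0,0.035,0,0,0,0.2],[0,0,0.035,0,0,0,0.2],[0,0,0.014,0,0,0,0.2]]}}

```text
t: 3.75
eef_pos: [0.4524, -0.2414, 0.203]
tool_rot: [0.002, 0.707, 0.707, 0.001]
contact_force: [-0.7, -0.8, -1.3]
gripper_width: 0.403
grasp_force: 30.1
```

{"fn": "jog_arm", "kwargs": {"deltas": [[0.01,0.02,0,0,0,0,0.2],[0.018,0.038,0,0,0,0,0.2],[0.018,0.038,0,0,0,0,0.2],[0.018,0.038,0,0,0,0,0.2],[0.018,0.038,0,0,0,0,0.2],[0.02,0.042,0,0,0,0,0.2],[0.02,0.042,0,0,0,0,0.2],[0.02,0.042,0,0,0,0,0.2],[0.018,0.038,0,0,0,0,0.2],[0.014,0.021,0,0,0,0,0.2]]}}

```text
t: 4.75
eef_pos: [0.6248, 0.1206, 0.1987]
tool_rot: [-0.001, 0.706, 0.709, 0.0]
contact_force: [-0.1, -0.5, -1.1]
gripper_width: 0.403
grasp_force: 30.1
```

{"fn": "jog_arm", "kwargs": {"deltas": [[0,0,-0.03,0,0,0,0.2],[0,0,-0.03,0,0,0,0.2],[0,0,-0.03,0,0,0,0.2],[0,0,-0.03,0,0,0,0.2],[0,0,0,0,0,0,0.2],[0,0,0,0,0,0,0.2],[0,0,0,0,0,0,0.2]]}}

```text
t: 5.45
eef_pos: [0.626, 0.1164, 0.081]
tool_rot: [0.001, 0.707, 0.707, 0.001]
contact_force: [0.0, 0.4, -0.3]
gripper_width: 0.404
grasp_force: 30.2
```

```bash
python3 - <<'E'
from h import *
c=look('side'); o=bot.get_obs(); print(o['eef_pos'],o['tool_rot'],o['gripper_width'])
C=lambda im,x0,y0,x1,y1,k:cv2.resize(im[y0:y1,x0:x1,::-1],None,fx=k,fy=k,interpolation=cv2.INTER_CUBIC)
cv2.imwrite('pics/s2.png',C(c['img'],290,120,420,260,4))
p=o['eef_pos']; print([proj(c,p+np.array([0,0,d])).round(1) for d in(.022,-.046)],proj(c,[.625,.116,.01]))
E
```

```text
[0.6261946  0.11638382 0.08122438] [0.00076092 0.70715836 0.7070536  0.00129859] 0.4022167264224798
[array([355.1, 171.5]), array([354.5, 194.7])] [353.91534551 203.01326712]
```

View pics/s2.png

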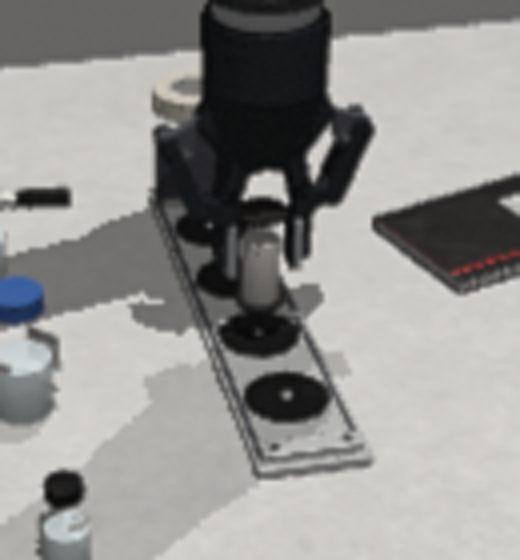

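The case hangs upright with its base at about (355,195), over the third pad's dot at (354,203). Lowering it now.

{"fn": "jog_arm", "kwargs": {"deltas": [[-0.001,0,-0.01,0,0,0,0.2],[0,0,-0.008,0,0,0,0.2],[0,0,-0.005,0,0,0,0.2],[0,0,-0.002,0,0,0,0.2],[0,0,0,0,0,0,0.2],[0,0,0,0,0,0,0.2]]}}

```text
t: 6.1
eef_pos: [0.6236, 0.1158, 0.056]
tool_rot: [0.0, 0.707, 0.707, -0.001]
contact_force: [-7.2, -2.6, 18.1]
gripper_width: 0.398
grasp_force: 31.9
```

{"fn": "jog_arm", "kwargs": {"deltas": [[0,0,0.0015,0,0,0,0.2],[0,0,0,0,0,0,0.2],[0,0,0,0,0,0,0.42],[0,0,0,0,0,0,0.5],[0,0,0,0,0,0,0.6],[0,0,0,0,0,0,0.8],[0,0,0,0,0,0,1],[0,0,0,0,0,0,1],[0,0,0,0,0,0,1]]}}

```text
t: 7.0
eef_pos: [0.624, 0.116, 0.0558]
tool_rot: [0.0, 0.707, 0.707, 0.0]
contact_force: [-0.7, -0.6, 0.1]
gripper_width: 0.998
grasp_force: 0.0
```

{"fn": "jog_arm", "kwargs": {"deltas": [[0,0,0.02,0,0,0,1],[0,0,0.03,0,0,0,1],[0,0,0.03,0,0,0,1],[0,0,0.03,0,0,0,1],[0,0,0.025,0,0,0,1],[-0.03,-0.038,0,0,0,0,1],[-0.032,-0.038,0,0,0,0,1],[-0.032,-0.038,0,0,0,0,1],[-0.03,-0.038,0,0,0,0,1],[-0.03,-0.039,0,0,0,0,1]]}}

```text
t: 8.0
eef_pos: [0.4686, -0.0762, 0.1909]
tool_rot: [0.0, 0.707, 0.707, 0.0]
contact_force: [0.7, -0.8, -0.6]
gripper_width: 1.002
grasp_force: 0.0
```

{"fn": "jog_arm", "kwargs": {"deltas": [[0,0,0,0,0,0,1],[0,0,0,0,0,0,1]]}}

```text
t: 8.2
eef_pos: [0.4696, -0.0762, 0.1911]
tool_rot: [0.0, 0.708, 0.706, -0.0]
contact_force: [0.5, 1.1, -0.5]
gripper_width: 1.0
grasp_force: 0.0
```

```bash
python3 - <<'E'
from h import *
c=look('side'); o=bot.get_obs(); print(o['eef_pos'],o['tool_rot'],o['gripper_width'])
C=lambda im,x0,y0,x1,y1,k:cv2.resize(im[y0:y1,x0:x1,::-1],None,fx=k,fy=k,interpolation=cv2.INTER_CUBIC)
cv2.imwrite('pics/s3.png',C(c['img'],250,130,420,270,4))
P=lambda *a:proj(c,a).round(1)
print(P(.625,.116,.01),P(.625,.116,.078),P(.4707,-.0755,0),P(.4707,-.0755,.061))
E
```

```text
[ 0.47049491 -0.07480251  0.1912228 ] [4.00237917e-04 7.07259027e-01 7.06954232e-01 4.71195087e-04] 1.0015603177925467
[353.9 203. ] [354.4 180.4] [306.4 262.2] [305.1 240.2]
```

View pics/s3.png

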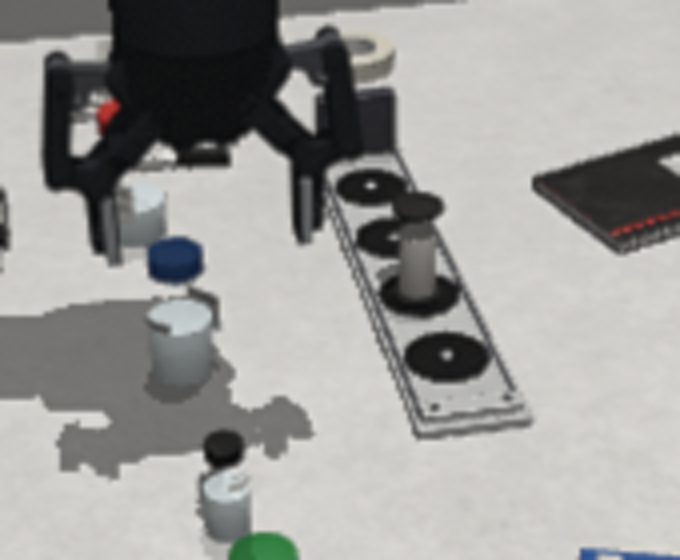

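The case stands upright at the centre of pad 3, with its top at (354,181). The small vial is below the open jaws at (306,241).

{"fn": "jog_arm", "kwargs": {"deltas": [[0,0,-0.03,0,0,0,1],[0,0,-0.03,0,0,0,1],[0,0,-0.03,0,0,0,1],[0,0,-0.03,0,0,0,1],[0,0,-0.03,0,0,0,1],[0,0,0,0,0,0,1],[0,0,0,0,0,0,0.7]]}}

```text
t: 8.95
eef_pos: [0.4707, -0.0735, 0.0409]
tool_rot: [-0.001, 0.706, 0.708, 0.0]
contact_force: [0.5, 0.7, 0.1]
gripper_width: 0.859
grasp_force: 0.0
```

{"fn": "jog_arm", "kwargs": {"deltas": [[0,0,0,0,0,0,0.5],[0,0,0,0,0,0,0.4],[0,0,0,0,0,0,0.35],[0,0,0,0,0,0,0.3],[0,0,0,0,0,0,0.2],[0,0,0,0,0,0,0.15],[0,0,0,0,0,0,0.15],[0,0,0,0,0,0,0.15]]}}

```text
t: 9.75
eef_pos: [0.4708, -0.0752, 0.0418]
tool_rot: [0.001, 0.707, 0.707, 0.0]
contact_force: [-1.5, -0.0, 7.1]
gripper_width: 0.301
grasp_force: 29.2
```

{"fn": "jog_arm", "kwargs": {"deltas": [[0,0,0.01,0,0,0,0.15],[0,0,0.025,0,0,0,0.15],[0,0,0.035,0,0,0,0.15],[0,0,0.035,0,0,0,0.15],[0,0,0.035,0,0,0,0.15],[0,0,0.01,0,0,0,0.15]]}}

```text
t: 10.35
eef_pos: [0.4717, -0.075, 0.1948]
tool_rot: [0.003, 0.707, 0.707, 0.002]
contact_force: [0.7, 0.3, 0.6]
gripper_width: 0.304
grasp_force: 29.8
```

{"fn": "jog_arm", "kwargs": {"deltas": [[0.012,0.01,0,0,0,0,0.15],[0.026,0.02,0,0,0,0,0.15],[0.026,0.02,0,0,0,0,0.15],[0.026,0.02,0,0,0,0,0.15],[0.026,0.02,0,0,0,0,0.15],[0.026,0.02,0,0,0,0,0.15],[0.012,0.01,0,0,0,0,0.15],[0,0,-0.03,0,0,0,0.15],[0,0,-0.03,0,0,0,0.15],[0,0,-0.03,0,0,0,0.15]]}}

```text
t: 11.35
eef_pos: [0.6235, 0.0449, 0.0994]
tool_rot: [-0.0, 0.707, 0.707, -0.0]
contact_force: [0.3, 0.3, 0.1]
gripper_width: 0.298
grasp_force: 29.8
```

{"fn": "jog_arm", "kwargs": {"deltas": [[0,0,-0.02,0,0,0,0.15],[0,0,0,0,0,0,0.15],[0,0,0,0,0,0,0.15],[0,0,0,0,0,0,0.15]]}}

```text
t: 11.75
eef_pos: [0.6249, 0.0452, 0.0822]
tool_rot: [0.001, 0.707, 0.707, 0.001]
contact_force: [0.1, -0.0, -0.4]
gripper_width: 0.303
grasp_force: 29.8
```

```bash
python3 - <<'E'
from h import *
c=look('side'); o=bot.get_obs(); print(o['eef_pos'],o['tool_rot'],o['gripper_width'])
C=lambda im,x0,y0,x1,y1,k:cv2.resize(im[y0:y1,x0:x1,::-1],None,fx=k,fy=k,interpolation=cv2.INTER_CUBIC)
cv2.imwrite('pics/s4.png',C(c['img'],310,130,410,250,5))
P=lambda *a:proj(c,a).round(1)
p=o['eef_pos'];print(P(.625,.0445,.01),P(*(p-[0,0,.0415])),P(*(p+[0,0,.0195])))
E
```

```text
[0.62496061 0.0451613  0.08232929] [0.00073356 0.70715687 0.70705566 0.00096099] 0.3089624018312339
[361.  218.6] [361.2 208.1] [362.  186.5]
```

View pics/s4.png

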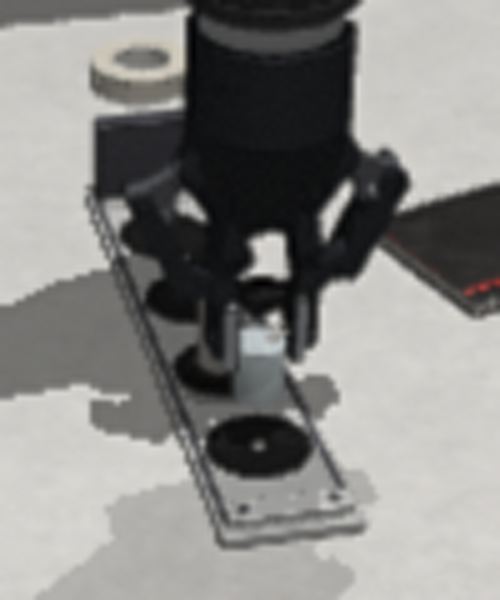

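The small vial is held upright with its base at about (362,208), above the end pad's dot at (361,219). Lowering and releasing.

{"fn": "jog_arm", "kwargs": {"deltas": [[0,0,-0.012,0,0,0,0.15],[0,0,-0.01,0,0,0,0.15],[0,0,-0.005,0,0,0,0.15],[0,0,-0.002,0,0,0,0.15],[0,0,0,0,0,0,0.15],[0,0,0,0,0,0,0.15]]}}

```text
t: 12.4
eef_pos: [0.6235, 0.0448, 0.0519]
tool_rot: [-0.0, 0.707, 0.707, -0.001]
contact_force: [-2.0, -0.7, 5.6]
gripper_width: 0.305
grasp_force: 30.3
```

{"fn": "jog_arm", "kwargs": {"deltas": [[0,0,0,0,0,0,0.33],[0,0,0,0,0,0,0.4],[0,0,0,0,0,0,0.5],[0,0,0,0,0,0,0.7],[0,0,0,0,0,0,1],[0,0,0,0,0,0,1],[0,0,0,0,0,0,1],[0,0,0,0,0,0,1]]}}

```text
t: 13.2
eef_pos: [0.624, 0.045, 0.0518]
tool_rot: [-0.0, 0.707, 0.707, 0.0]
contact_force: [0.1, 0.2, 0.3]
gripper_width: 1.001
grasp_force: 0.0
```

{"fn": "jog_arm", "kwargs": {"deltas": [[0,0,0.02,0,0,0,1],[0,0,0.03,0,0,0,1],[0,0,0.03,0,0,0,1],[0,0,0.03,0,0,0,1],[0,0,0.03,0,0,0,1],[-0.04,0.009,0.01,0,0,0,1],[-0.04,0.009,0,0,0,0,1],[-0.04,0.009,0,0,0,0,1],[-0.038,0.008,0,0,0,0,1],[0,0,0,0,0,0,1]]}}

```text
t: 14.2
eef_pos: [0.461, 0.0807, 0.2015]
tool_rot: [-0.0, 0.706, 0.708, -0.002]
contact_force: [1.2, -0.0, -0.5]
gripper_width: 1.002
grasp_force: 0.0
```

{"fn": "jog_arm", "kwargs": {"deltas": [[0,0,0,0,0,0,1],[0,0,0,0,0,0,1]]}}

```text
t: 14.4
eef_pos: [0.4672, 0.0798, 0.2022]
tool_rot: [0.0, 0.707, 0.707, 0.001]
contact_force: [0.8, -1.0, 0.4]
gripper_width: 1.002
grasp_force: 0.0
```

```bash
python3 - <<'E'
from h import *
c=look('side'); o=bot.get_obs(); print(o['eef_pos'],o['tool_rot'],o['gripper_width'])
C=lambda im,x0,y0,x1,y1,k:cv2.resize(im[y0:y1,x0:x1,::-1],None,fx=k,fy=k,interpolation=cv2.INTER_CUBIC)
cv2.imwrite('pics/s5.png',C(c['img'],230,110,400,250,4))
P=lambda *a:(proj(c,a)-[230,110]).round(1)*4
print(P(.625,.0445,.071),P(.466,.08,0),P(.466,.08,.086),P(.4532,.249,0),P(.4532,.249,.096))
E
```

```text
[0.46724106 0.07982362 0.20201317] [1.25162721e-04 7.07439338e-01 7.06773852e-01 5.38863249e-04] 1.000075128737351
[526.8 350.8] [261.2 446.4] [252.4 328.8] [212.8 311.2] [202.  189.2]
```

View pics/s5.png

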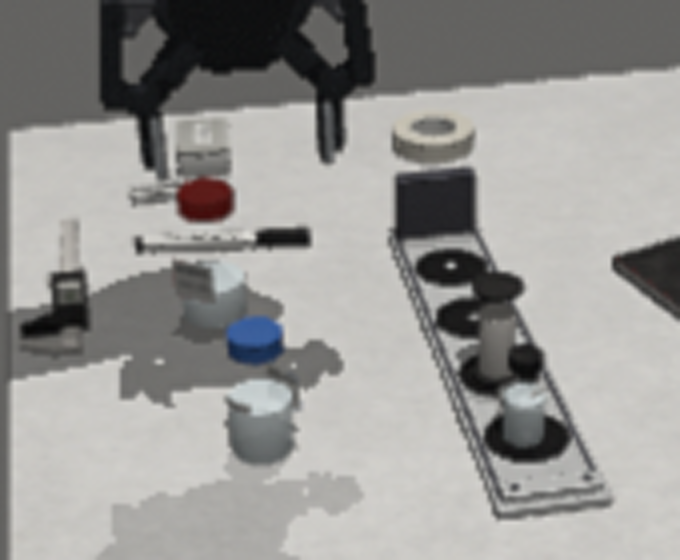

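The small vial stands upright on the end pad at crop (525,400). The medium cap at crop (254,332) matches the estimate.

{"fn": "jog_arm", "kwargs": {"deltas": [[-0.001,0,-0.03,0,0,0,1],[0,0,-0.03,0,0,0,1],[0,0,-0.03,0,0,0,1],[0,0,-0.03,0,0,0,1],[0,0,-0.03,0,0,0,1],[0,0,0,0,0,0,1],[0,0,0,0,0,0,0.8]]}}

```text
t: 15.15
eef_pos: [0.4654, 0.0802, 0.0517]
tool_rot: [-0.0, 0.707, 0.707, -0.0]
contact_force: [0.5, 0.4, -0.1]
gripper_width: 0.855
grasp_force: 0.0
```

{"fn": "jog_arm", "kwargs": {"deltas": [[0,0,0,0,0,0,0.6],[0,0,0,0,0,0,0.52],[0,0,0,0,0,0,0.48],[0,0,0,0,0,0,0.4],[0,0,0,0,0,0,0.3],[0,0,0,0,0,0,0.3],[0,0,0,0,0,0,0.3]]}}

```text
t: 15.85
eef_pos: [0.4661, 0.0801, 0.0532]
tool_rot: [0.001, 0.707, 0.707, 0.001]
contact_force: [-1.1, -0.6, 8.7]
gripper_width: 0.476
grasp_force: 29.3
```

{"fn": "jog_arm", "kwargs": {"deltas": [[0,0,0.01,0,0,0,0.3],[0,0,0.025,0,0,0,0.3],[0,0,0.035,0,0,0,0.3],[0,0,0.035,0,0,0,0.3],[0,0,0.035,0,0,0,0.3],[0,0,0.02,0,0,0,0.3],[0,0,0,0,0,0,0.3]]}}

```text
t: 16.55
eef_pos: [0.4666, 0.0805, 0.2154]
tool_rot: [0.002, 0.707, 0.707, 0.002]
contact_force: [0.5, -0.2, -0.6]
gripper_width: 0.478
grasp_force: 30.8
```

{"fn": "jog_arm", "kwargs": {"deltas": [[0.012,0.008,0,0,0,0,0.3],[0.027,0.018,0,0,0,0,0.3],[0.027,0.018,0,0,0,0,0.3],[0.027,0.018,0,0,0,0,0.3],[0.027,0.018,0,0,0,0,0.3],[0.027,0.018,0,0,0,0,0.3],[0.012,0.009,0,0,0,0,0.3],[0,0,-0.03,0,0,0,0.3],[0,0,-0.03,0,0,0,0.3],[0,0,-0.03,0,0,0,0.3]]}}

```text
t: 17.55
eef_pos: [0.6236, 0.1876, 0.1186]
tool_rot: [-0.001, 0.707, 0.707, -0.001]
contact_force: [-1.0, -1.3, -0.1]
gripper_width: 0.479
grasp_force: 30.8
```

{"fn": "jog_arm", "kwargs": {"deltas": [[0,0,-0.03,0,0,0,0.3],[0,0,0,0,0,0,0.3],[0,0,0,0,0,0,0.3],[0,0,0,0,0,0,0.3]]}}

```text
t: 17.95
eef_pos: [0.6249, 0.1879, 0.093]
tool_rot: [0.0, 0.707, 0.707, 0.001]
contact_force: [-0.1, 1.3, -0.6]
gripper_width: 0.474
grasp_force: 30.8
```

```bash
python3 - <<'E'
from h import *
c=look('side'); o=bot.get_obs(); print(o['eef_pos'],o['tool_rot'],o['gripper_width'])
C=lambda im,x0,y0,x1,y1,k:cv2.resize(im[y0:y1,x0:x1,::-1],None,fx=k,fy=k,interpolation=cv2.INTER_CUBIC)
cv2.imwrite('pics/s6.png',C(c['img'],310,120,410,240,5))
P=lambda *a:(proj(c,a)-[310,120]).round(1)*5
p=o['eef_pos'];print(P(.625,.188,.01),P(*(p-[0,0,.053])),P(*(p+[0,0,.033])))
E
```

```text
[0.62509955 0.18782    0.09340998] [4.68602529e-04 7.07089489e-01 7.07122779e-01 1.26884572e-03] 0.4762348716970028
[188. 345.] [188.5 297. ] [190.5 153. ]
```

View pics/s6.png

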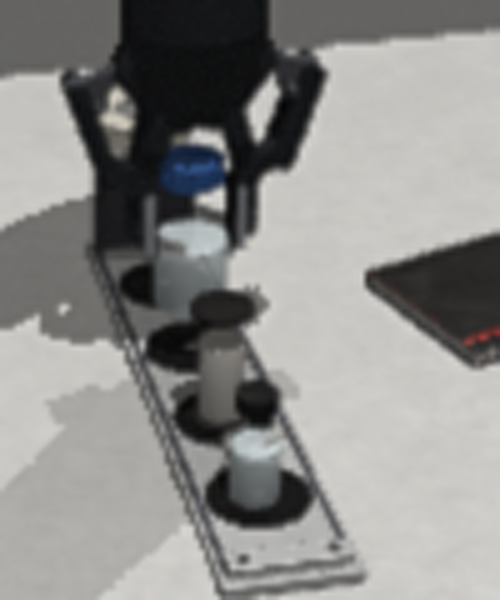

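The medium vial hangs upright with its base at crop (190,300), over pad 2 at (188,345). Lowering it.

{"fn": "jog_arm", "kwargs": {"deltas": [[0,0,-0.012,0,0,0,0.3],[0,0,-0.01,0,0,0,0.3],[0,0,-0.005,0,0,0,0.3],[0,0,-0.002,0,0,0,0.3],[0,0,-0.001,0,0,0,0.3],[0,0,0,0,0,0,0.3]]}}

```text
t: 18.6
eef_pos: [0.6234, 0.1866, 0.0632]
tool_rot: [0.0, 0.707, 0.707, -0.001]
contact_force: [-6.9, -3.6, 15.0]
gripper_width: 0.478
grasp_force: 32.2
```

{"fn": "jog_arm", "kwargs": {"deltas": [[0,0,0.001,0,0,0,0.3],[0,0,0,0,0,0,0.3],[0,0,0,0,0,0,0.5],[0,0,0,0,0,0,0.57],[0,0,0,0,0,0,0.7],[0,0,0,0,0,0,1],[0,0,0,0,0,0,1],[0,0,0,0,0,0,1]]}}

```text
t: 19.4
eef_pos: [0.624, 0.187, 0.0627]
tool_rot: [-0.0, 0.707, 0.707, -0.0]
contact_force: [-0.1, -0.3, 0.1]
gripper_width: 0.998
grasp_force: 0.0
```

{"fn": "jog_arm", "kwargs": {"deltas": [[0,0,0.02,0,0,0,1],[0,0,0.03,0,0,0,1],[0,0,0.03,0,0,0,1],[0,0,0.03,0,0,0,1],[0,0,0.03,0,0,0,1],[-0.043,0.015,0.01,0,0,0,1],[-0.043,0.015,0,0,0,0,1],[-0.043,0.015,0,0,0,0,1],[-0.042,0.015,0,0,0,0,1],[0,0,0,0,0,0,1]]}}

```text
t: 20.4
eef_pos: [0.4472, 0.2497, 0.2131]
tool_rot: [-0.0, 0.704, 0.71, -0.001]
contact_force: [-0.6, 0.4, -0.6]
gripper_width: 1.001
grasp_force: 0.0
```

{"fn": "jog_arm", "kwargs": {"deltas": [[0,0,0,0,0,0,1],[0,0,0,0,0,0,1]]}}

```text
t: 20.6
eef_pos: [0.4541, 0.2465, 0.213]
tool_rot: [0.0, 0.708, 0.707, 0.0]
contact_force: [-0.1, 0.0, -0.2]
gripper_width: 1.007
grasp_force: 0.0
```

```bash
python3 - <<'E'
from h import *
c=look('side'); o=bot.get_obs(); print(o['eef_pos'],o['tool_rot'],o['gripper_width'])
C=lambda im,x0,y0,x1,y1,k:cv2.resize(im[y0:y1,x0:x1,::-1],None,fx=k,fy=k,interpolation=cv2.INTER_CUBIC)
cv2.imwrite('pics/s7.png',C(c['img'],230,90,400,230,4))
P=lambda *a:(proj(c,a)-[230,90]).round(1)*4
print(P(.625,.188,.096),P(.625,.188,.01),P(.453,.249,0),P(.453,.249,.096))
E
```

```text
[0.45425776 0.24640773 0.21283346] [1.15261263e-04 7.07750517e-01 7.06462413e-01 2.28475072e-04] 1.0001440743917427
[471.6 284.4] [470.4 396. ] [212.4 391.2] [201.6 269.2]
```

View pics/s7.png

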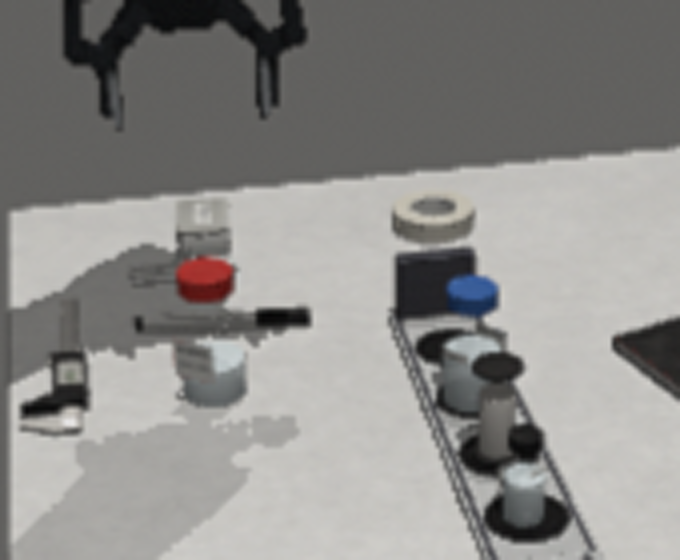

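The medium vial stands upright on pad 2. The large vial's red cap is at crop (205,278), as predicted.

{"fn": "jog_arm", "kwargs": {"deltas": [[0,0.002,-0.03,0,0,0,1],[0,0,-0.03,0,0,0,1],[0,0,-0.03,0,0,0,1],[0,0,-0.03,0,0,0,1],[0,0,-0.033,0,0,0,1],[0,0,0,0,0,0,1],[0,0,0,0,0,0,0.8]]}}

```text
t: 21.35
eef_pos: [0.4535, 0.2488, 0.0597]
tool_rot: [-0.0, 0.707, 0.707, -0.001]
contact_force: [-0.7, 0.1, 1.1]
gripper_width: 0.855
grasp_force: 0.0
```

{"fn": "jog_arm", "kwargs": {"deltas": [[0,0,0,0,0,0,0.65],[0,0,0,0,0,0,0.58],[0,0,0,0,0,0,0.53],[0,0,0,0,0,0,0.45],[0,0,0,0,0,0,0.35],[0,0,0,0,0,0,0.35],[0,0,0,0,0,0,0.35]]}}

```text
t: 22.05
eef_pos: [0.4541, 0.2495, 0.0615]
tool_rot: [0.001, 0.707, 0.707, 0.001]
contact_force: [0.1, -0.6, 5.4]
gripper_width: 0.545
grasp_force: 30.4
```

{"fn": "jog_arm", "kwargs": {"deltas": [[0,0,0.01,0,0,0,0.35],[0,0,0.025,0,0,0,0.35],[0,0,0.035,0,0,0,0.35],[0,0,0.035,0,0,0,0.35],[0,0,0.035,0,0,0,0.35],[0,0,0.02,0,0,0,0.35],[0,0,0,0,0,0,0.35]]}}

```text
t: 22.75
eef_pos: [0.4544, 0.2502, 0.224]
tool_rot: [0.001, 0.707, 0.707, 0.003]
contact_force: [-0.7, -0.3, -0.8]
gripper_width: 0.546
grasp_force: 31.5
```

{"fn": "jog_arm", "kwargs": {"deltas": [[0.014,0.001,0,0,0,0,0.35],[0.029,0.002,0,0,0,0,0.35],[0.029,0.002,0,0,0,0,0.35],[0.028,0.002,0,0,0,0,0.35],[0.028,0.002,0,0,0,0,0.35],[0.028,0.001,0,0,0,0,0.35],[0.015,0,0,0,0,0,0.35],[0,0,-0.03,0,0,0,0.35],[0,0,-0.03,0,0,0,0.35],[0,0,-0.03,0,0,0,0.35]]}}

```text
t: 23.75
eef_pos: [0.6242, 0.2581, 0.1267]
tool_rot: [-0.0, 0.707, 0.707, -0.001]
contact_force: [-0.1, -0.4, -0.8]
gripper_width: 0.545
grasp_force: 31.5
```

{"fn": "jog_arm", "kwargs": {"deltas": [[0,0,-0.03,0,0,0,0.35],[0,0,0,0,0,0,0.35],[0,0,0,0,0,0,0.35],[0,0,0,0,0,0,0.35]]}}

```text
t: 24.15
eef_pos: [0.625, 0.2596, 0.1011]
tool_rot: [0.0, 0.707, 0.707, 0.001]
contact_force: [0.7, 0.9, 0.4]
gripper_width: 0.547
grasp_force: 31.5
```

```bash
python3 - <<'E'
from h import *
c=look('side'); o=bot.get_obs(); print(o['eef_pos'],o['tool_rot'],o['gripper_width'])
C=lambda im,x0,y0,x1,y1,k:cv2.resize(im[y0:y1,x0:x1,::-1],None,fx=k,fy=k,interpolation=cv2.INTER_CUBIC)
cv2.imwrite('pics/s8.png',C(c['img'],310,90,410,210,5))
P=lambda *a:(proj(c,a)-[310,90]).round(1)*5
p=o['eef_pos'];print(P(.625,.26,.01),P(*(p-[0,0,.0615])),P(*(p+[0,0,.0345])))
E
```

```text
[0.62513255 0.25965093 0.10153991] [3.97951993e-04 7.07151758e-01 7.07060477e-01 1.30954017e-03] 0.5422702157806435
[159.  431.5] [159.5 386. ] [160.5 230. ]
```

View pics/s8.png

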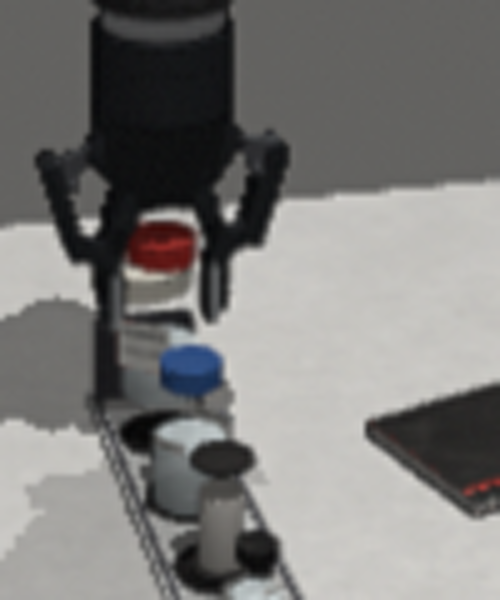

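The large vial is upright, with its cap at crop (162,240) over pad 1. Lowering it.

{"fn": "jog_arm", "kwargs": {"deltas": [[0,0,-0.012,0,0,0,0.35],[0,0,-0.01,0,0,0,0.35],[0,0,-0.005,0,0,0,0.35],[0,0,-0.002,0,0,0,0.35],[0,0,0,0,0,0,0.35],[0,0,0,0,0,0,0.35]]}}

```text
t: 24.8
eef_pos: [0.6235, 0.2587, 0.0715]
tool_rot: [0.0, 0.707, 0.707, -0.001]
contact_force: [-3.9, -3.2, 8.3]
gripper_width: 0.543
grasp_force: 32.8
```

{"fn": "jog_arm", "kwargs": {"deltas": [[0,0,0,0,0,0,0.56],[0,0,0,0,0,0,0.63],[0,0,0,0,0,0,0.75],[0,0,0,0,0,0,1],[0,0,0,0,0,0,1],[0,0,0,0,0,0,1],[0,0,0,0,0,0,1]]}}

```text
t: 25.5
eef_pos: [0.624, 0.259, 0.0708]
tool_rot: [-0.0, 0.707, 0.707, 0.0]
contact_force: [0.2, 0.5, 0.2]
gripper_width: 0.996
grasp_force: 0.0
```

{"fn": "jog_arm", "kwargs": {"deltas": [[0,0,0.02,0,0,0,1],[0,0,0.03,0,0,0,1],[0,0,0.03,0,0,0,1],[0,0,0.03,0,0,0,1],[0,0,0.03,0,0,0,1],[-0.03,-0.01,0.02,0,0,0,1],[-0.04,-0.01,0,0,0,0,1],[-0.04,-0.01,0,0,0,0,1],[-0.04,0,0,0,0,0,1],[-0.03,0,0,0,0,0,1]]}}

```text
t: 26.5
eef_pos: [0.4416, 0.2285, 0.2308]
tool_rot: [0.0, 0.707, 0.707, -0.0]
contact_force: [0.0, 0.6, 1.3]
gripper_width: 0.999
grasp_force: 0.0
```

{"fn": "jog_arm", "kwargs": {"deltas": [[0,0,0,0,0,0,1],[0,0,0,0,0,0,1],[0,0,0,0,0,0,1]]}}

```text
t: 26.8
eef_pos: [0.4452, 0.229, 0.231]
tool_rot: [0.0, 0.707, 0.707, 0.0]
contact_force: [0.0, -0.4, -0.4]
gripper_width: 1.002
grasp_force: 0.0
```

```bash
python3 - <<'E'
from h import *
C=lambda im,x0,y0,x1,y1,k:cv2.resize(im[y0:y1,x0:x1,::-1],None,fx=k,fy=k,interpolation=cv2.INTER_CUBIC)
c=look('side');t=look('top')
a=C(c['img'],310,110,470,235,4)[:, :640];b=C(t['img'],200,145,360,190,4)
cv2.imwrite('pics/fin.png',np.vstack([b[:180],a[:400]]))
for y,h in zip((.26,.188,.116,.0445),(.096,.086,.068,.061)): print((proj(t,[.625,y,.01+h])-[200,145])*4,(proj(c,[.625,y,.01+h])-[310,65])*4)
E
```

```text
[133.48874705  65.73005264] [127.80539642 324.05642318]
[256.61257988  68.18838549] [151.69526481 384.22097929]
[379.635251    73.76107889] [177.79356665 461.64482   ]
[497.94181817  75.29138553] [206.82897163 530.79835948]
```

View pics/fin.png

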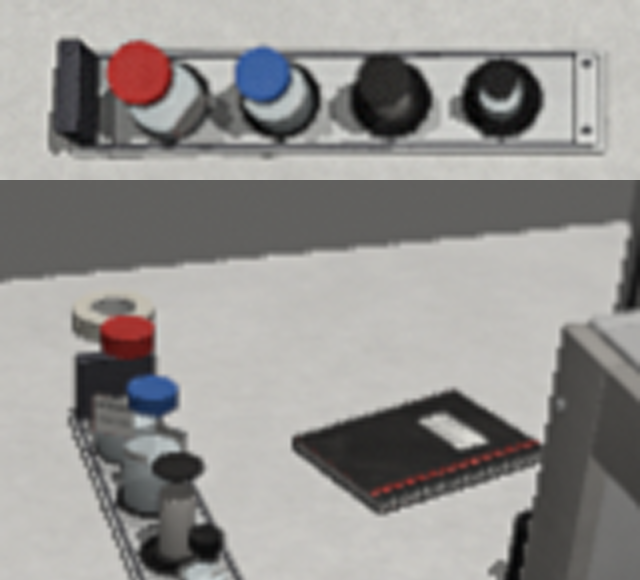

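All four stand upright and centred on their pads in the order red, blue, case, small, counted from the end plate. The robot is clear of them.

```bash
python3 -c "
from station import bot
print(bot.hand_in())"
```

```text
the job is handed in; nothing more can be done
None
```

The job is handed in: from the end plate, the large vial, medium vial, objective case and small vial stand upright on the four pads, each within about 3 mm of centre in the last pictures, and the arm never went near the blue rack.

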